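# Line up the seasonings by height on the serving tray

### The job

Line up the four seasonings (pepper mill, spice jar, mustard jar and salt shaker) on the serving tray in order of height, the tallest at the end with the red handle and the shortest at the end with the white handle. Stand each one upright and centred on its own cork mark and let go of it, and leave the tea mug where it is.

Things in the scene. Friction and masses are not known exactly. Their poses are not given: they have to be found in the camera images.
- pepper_mill_mid (a point): dark wooden pepper mill with a small steel ball on top, 138 mm tall: the tallest. Upright on a round foot 52 mm across; waist 42 mm at 50 mm up; its head is a plain cylinder 48 mm across from 87 to 126 mm up, the place to grip. Point: on its axis, half-way up (69 mm above its underside); z is its upright axis.
- spice_jar_mid (a point): slim round glass spice jar with green label and green screw lid (fixed), 106 mm tall: the second tallest. 44 to 45 mm across, its lid the top 20 mm. Point: on its axis, half-way up (53 mm above its underside); z upright.
- mustard_jar_mid (a point): squat round mustard jar, yellow contents, green lid (fixed), 84 mm tall: the third tallest. Up to 68 mm across the body, lid 63 mm across (the top 10 mm). Point: on its axis, half-way up (42 mm above its underside); z upright.
- salt_shaker_mid (a point): small white ceramic salt shaker with a pierced steel cap, 58 mm tall: the shortest. 42 to 44 mm across, the cap the top 14 mm. Point: on its axis, half-way up (29 mm above its underside); z upright.
- mark_1: round cork mark first from the left (+y) end of the fixed light wooden serving tray (104 x 440 x 10 mm, 4 mm raised rims along its long edges, lying crosswise before the robot and turned a little); 76 mm across, 3 mm thick, 90 mm from centre to centre along the row, fixed to the tray. Origin: centre of its underside, on the tray's board; the things stand 3 mm above that. y runs along the row, x across it, z up.
- mark_2: round cork mark second from the left (+y) end of the fixed light wooden serving tray (104 x 440 x 10 mm, 4 mm raised rims along its long edges, lying crosswise before the robot and turned a little); 76 mm across, 3 mm thick, 90 mm from centre to centre along the row, fixed to the tray. Origin: centre of its underside, on the tray's board; the things stand 3 mm above that. y runs along the row, x across it, z up.
- mark_3: round cork mark third from the left (+y) end of the fixed light wooden serving tray (104 x 440 x 10 mm, 4 mm raised rims along its long edges, lying crosswise before the robot and turned a little); 76 mm across, 3 mm thick, 90 mm from centre to centre along the row, fixed to the tray. Origin: centre of its underside, on the tray's board; the things stand 3 mm above that. y runs along the row, x across it, z up.
- mark_4: round cork mark fourth from the left (+y) end of the fixed light wooden serving tray (104 x 440 x 10 mm, 4 mm raised rims along its long edges, lying crosswise before the robot and turned a little); 76 mm across, 3 mm thick, 90 mm from centre to centre along the row, fixed to the tray. Origin: centre of its underside, on the tray's board; the things stand 3 mm above that. y runs along the row, x across it, z up.
- red_handle: low red plastic handle, fixed across one end of the tray, 24 mm high over the board, 78 mm long; it can be at the left or the right end (the other end has the same handle in white). Its centre is 71 mm beyond the end mark, in line with the row. Origin: on the board, under its middle; y runs along the row.
- mug: cream tea mug that stands among the things and must stay where it is: 94 mm tall, cup 83 mm across, with its handle 117 mm long overall. Origin: on the table, at the centre of its footprint, handle included; the handle points along its -y.
Not all that is in view belongs to the job. What is shaped like the part that bears spice_jar_mid but purple is not meant.

How it is judged:
At the end, for the whole second after the job is handed in: From the red handle on: pepper mill, spice jar, mustard jar, salt shaker, one on each cork mark, each within 15 mm of the mark's centre and 5 mm of standing height, upright within 0.1 rad, released and at rest (((horizontal distance between red_handle and mark_1 below 0.12 m and horizontal distance between pepper_mill_mid and mark_1 below 0.015 m and z of pepper_mill_mid in the frame of mark_1 between 0.067 and 0.077 m and horizontal distance between spice_jar_mid and mark_2 below 0.015 m and z of spice_jar_mid in the frame of mark_2 between 0.051 and 0.061 m and horizontal distance between mustard_jar_mid and mark_3 below 0.015 m and z of mustard_jar_mid in the frame of mark_3 between 0.04 and 0.05 m and horizontal distance between salt_shaker_mid and mark_4 below 0.015 m and z of salt_shaker_mid in the frame of mark_4 between 0.027 and 0.037 m) or (horizontal distance between red_handle and mark_4 below 0.12 m and horizontal distance between pepper_mill_mid and mark_4 below 0.015 m and z of pepper_mill_mid in the frame of mark_4 between 0.067 and 0.077 m and horizontal distance between spice_jar_mid and mark_3 below 0.015 m and z of spice_jar_mid in the frame of mark_3 between 0.051 and 0.061 m and horizontal distance between mustard_jar_mid and mark_2 below 0.015 m and z of mustard_jar_mid in the frame of mark_2 between 0.04 and 0.05 m and horizontal distance between salt_shaker_mid and mark_1 below 0.015 m and z of salt_shaker_mid in the frame of mark_1 between 0.027 and 0.037 m)) and angle between each of pepper_mill_mid, spice_jar_mid, mustard_jar_mid, salt_shaker_mid's own z axis and vertical below 0.1 rad and linear speed of each of pepper_mill, spice_jar, mustard_jar, salt_shaker below 0.02 m/s and contact force between each of pepper_mill, spice_jar, mustard_jar, salt_shaker and the fingers below 0.1 N); the robot touches nothing.
It fails at once if the tea mug is pushed more than 20 mm or tipped over (distance of mug from where it was at the start of the episode above 0.02 m or angle between mug's own z axis and vertical above 0.3 rad).
It also fails if it takes over 125 s, if anything falls off the work surface, if the arm or the gripper's body presses on something with over 40 N, if the wrist force passes 120 N, or if a joint passes its speed limit or range.

### The arm

A 6-joint arm with a two-finger parallel gripper is mounted at the origin on a cart in front of the work surface, level with it; the furniture and walls round the work are solid. World frame = base frame: x ahead of the robot, y to its left, z up, the work surface at z = 0. Lengths are in m, angles in rad, forces in N, time in s.
With the tool pointing down it reaches from about 0.35 to 0.85 m from the base axis. Payload 8.1 kg.
Tool frame: the origin (TCP) lies at the very end of the fingers, on their centre line; the grasp point (between the pads) lies 19 mm behind it; z points along the fingers, y is the line along which they close (so a half turn about z gives the same grasp; the last joint's range is limited). The gripper opens to 93 mm and grips with 3 to 60 N. Pads are 15 mm wide; open, the fingers measure 128 mm over their backs; the gripper's body (75 mm by 188 mm) begins 65 mm behind the grasp point.
Start: joints at [1.232, 0.13, 1.488, -0, 1.523, -0.085], TCP at [0.151, 0.581, 0.219] pointing down, gripper open.
Joint ranges: [-2.96, 2.96], [-0.89, 2.26], [0.02, 2.5], [-1.34, 4.48], [0, 2.73], [-2.66, 2.66]. Speed limits (rad/s): [2.39, 2.39, 2.79, 3.14, 3.14, 3.14].

### API

Orientations are given as a rotation vector (axis times angle).
In Python, from plant import read_state, eyes, workorder gives the robot as it stands. The module is installed in compiled form; this text tells all that it offers.
- The arm moves only by the tool play_rows, never from a script. Its argument "targets" is one flat list of numbers, 4 for each row, row after row: the shift along the tool's x, y, z in cm, then the turn about the tool's z in degrees. In form: [dx, dy, dz, roll, dx, dy, dz, roll, ...]. A call has 1 to 8 rows; each row is the pose to reach, as a shift and turn from the pose commanded when the call began, along the tool's axes at that moment; what a row does not reach only later rows make up. A row lasts 1/12 s, in which the tool goes at most 41.7 mm and 7.16 degrees, less where a joint would pass 70% of its speed; a pose out of reach is approached as far as the arm can. A call with a gripper value outside its range is refused whole. "grip" is the finger opening in cm, from 0 to 9.3, set as the call begins (left out, the last holds). The fingers move at their own pace and stop on an object; "grip_force" is the grip in N (left out, the last holds). Time passes only in rows, so rows that repeat a pose let the fingers close. It gives the time, the measured TCP pose, the force, the opening and the grip force at its end, in the units of the state.
- read_state(): the state, without advancing time (a new reading comes with each control period).
- eyes.read_camera(name): name is "scene" or "top"; returns a dict with "image" (384x512x3 uint8, red, green, blue), "vfov" (degrees; the focal length in pixels is half the picture's height over the tangent of half this angle, whatever the lens; pixels are square), "cx", "cy" (the principal point, pixels), "cam_to_world" (4x4, takes a point from camera to world coordinates). Camera axes: x right, y up, looking along -z (the intrinsics and any distortion apply to the point x, -y, -z); pixel columns grow to the right and rows downward; lengths in m; the calibration is good to about 2 mm. A picture is of the moment at which its call begins. There is no depth.
- workorder.close_job(): hands the job in; it is judged then, once.
The state is a dict: "t": time; "q": joint angles; "dq": joint speeds; "joint_torque": joint torques, N m; "tool_pos": TCP position; "orientation": TCP orientation; "force": force on the tool from outside, world axes, zero at the start; "wrist_torque": the same for the moment, N m; "opening": finger opening in m; "gripper_force": force on a finger pad.
Only numpy, scipy, OpenCV 4.12 (cv2) and the standard library are available. Lean on these libraries where they do the work, as an engineer would, in place of code of your own. Each camera call takes 0.05 s, during which the arm holds its last target. There are 200 camera calls.

## Working session

There is one attempt and no reset: what is moved stays moved. The work goes in short steps, Python scripts to look and compute and a tool call to move; the robot and the scene stay as the last step left them, time stands still between calls to the robot, and variables do not carry over. Pictures are saved under pics/ and viewed, at most 19 in all, crops included, and the job is handed in when it is done.

Besides the shell and the picture viewer there is one more tool, called after "Emit:" as name(argument=value, ...), one argument or row to a line, values as JSON. play_rows: Moves the arm, as the interface text tells. Its arguments: {"type":"object","properties":{"targets":{"type":"array"},"grip":{"type":"number"},"grip_force":{"type":"number"}},"required":["targets"]}

```bash
mkdir -p pics; cat > h.py <<'E'
import numpy as np, cv2
from plant import read_state, eyes, workorder
def cam(n,save=None):
    c=eyes.read_camera(n)
    if save: cv2.imwrite('pics/'+save,c['image'][:,:,::-1])
    return c
def ray(c,u,v):
    f=c['image'].shape[0]/2/np.tan(np.radians(c['vfov'])/2)
    d=np.array([(u-c['cx'])/f,-(v-c['cy'])/f,-1.])
    T=np.array(c['cam_to_world']); return T[:3,3],T[:3,:3]@d
def onplane(c,u,v,z):
    o,d=ray(c,u,v); return o+d*(z-o[2])/d[2]
def proj(c,p):
    f=c['image'].shape[0]/2/np.tan(np.radians(c['vfov'])/2)
    T=np.array(c['cam_to_world']); q=T[:3,:3].T@(np.array(p)-T[:3,3])
    return c['cx']+f*q[0]/-q[2], c['cy']-f*q[1]/-q[2]
E
python3 - <<'E'
from h import *
for n in('scene','top'):
    c=cam(n,n+'0.png'); print(n,{k:v for k,v in c.items() if k!='image'})
s=read_state();print(s)
E
```

```text
scene {'vfov': 46.10440343680529, 'cx': 252.97244064138874, 'cy': 189.3602813144066, 'cam_to_world': array([[ 0.89520018,  0.26465754, -0.35857081,  0.08830202],
       [-0.44539558,  0.50335952, -0.74044039, -0.91845753],
       [-0.0154731 ,  0.82254822,  0.56848483,  0.77986177],
       [ 0.        ,  0.        ,  0.        ,  1.        ]])}
top {'vfov': 42.50901943800089, 'cx': 250.84252918852388, 'cy': 190.89375836417304, 'cam_to_world': array([[ 0.46015038,  0.76880766, -0.44406801, -0.08312674],
       [-0.88783949,  0.39753893, -0.23174087, -0.31893396],
       [-0.00162983,  0.50089677,  0.8655055 ,  1.25951135],
       [ 0.        ,  0.        ,  0.        ,  1.        ]])}
{'t': 0.1, 'q': array([ 1.23160584e+00,  1.31105940e-01,  1.48916156e+00, -1.37691172e-05,
        1.52299248e+00, -8.53904573e-02]), 'dq': array([ 0.00104928,  0.00051725, -0.00269524, -0.00212891, -0.00061369,
       -0.00016741]), 'joint_torque': array([ 1.23165246e-03, -5.61339068e+01, -4.93095839e+01,  7.69893522e-02,
        2.92092370e-02, -9.82862559e-06]), 'tool_pos': array([0.15045801, 0.58030226, 0.21768506]), 'orientation': array([-3.97555074e-01, -3.11599503e+00,  2.56452512e-03]), 'force': array([ 0.35228272, -0.40492933, -0.58453163]), 'wrist_torque': array([ 0.00085507, -0.01282532, -0.00517633]), 'gripper_force': 0.0, 'opening': 0.0928277591186031}
```

View pics/scene0.png

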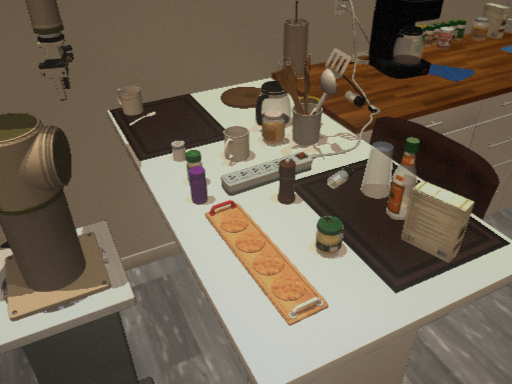

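View pics/top0.png

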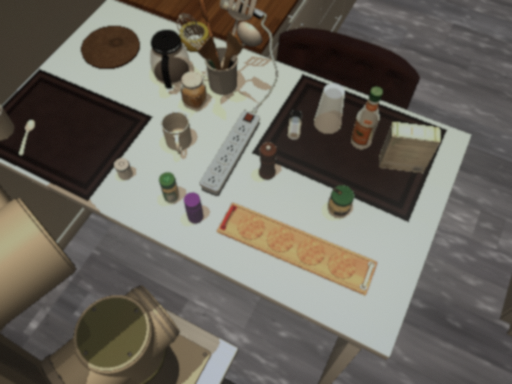

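The scene view shows the tray with red handle at (222,207) and white at (305,307). The candidates are:
- **Mill:** (287,182), or the background grinder at (295,50).
- **Spice jar:** green lid at (194,160), or the purple one at (199,185).
- **Mustard:** (329,234), or the brown-lidded jar at (274,128).
- **Salt:** (179,151), or the bottle at (340,177).
- **Mug:** (236,145), or the far one at (130,100).

In the top view they are: mill (267,160), spice (168,187), mustard (341,200), salt (123,168), mug (176,130) and red handle (229,216).

```bash
python3 - <<'E'
from h import *
S=cv2.imread('pics/scene0.png');T=cv2.imread('pics/top0.png')
a=cv2.resize(S[130:320,160:360],None,fx=3.0,fy=3.0,interpolation=cv2.INTER_CUBIC)
b=cv2.resize(T[105:295,100:380],None,fx=2.8,fy=2.8,interpolation=cv2.INTER_CUBIC)
cv2.imwrite('pics/sc.png',a);cv2.imwrite('pics/tc.png',b)
E
```

```text
(no output)
```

View pics/sc.png

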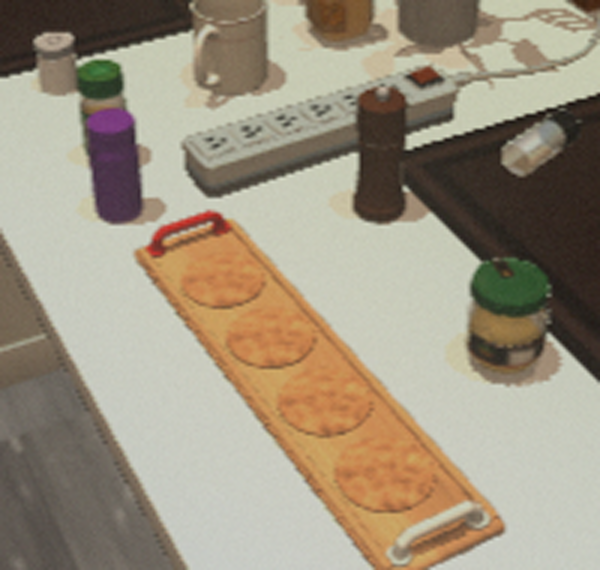

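View pics/tc.png

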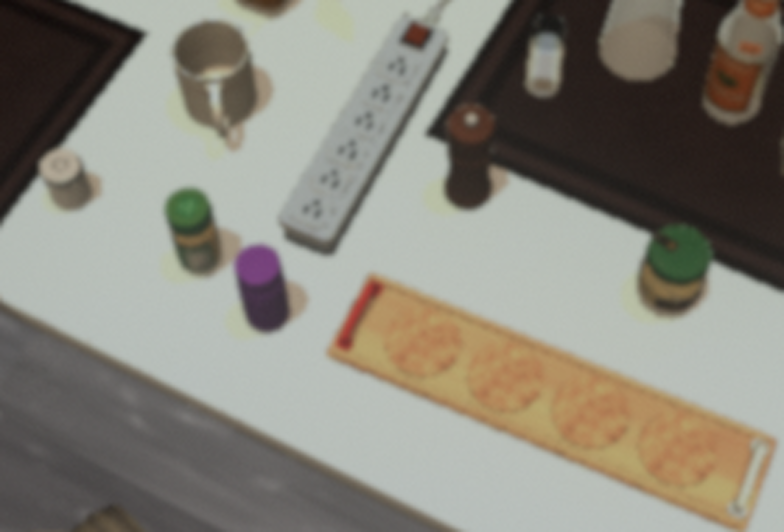

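```bash
cat > m.py <<'E'
from h import *
P={'m1':((222,277),(425,343),.013),'m2':((271,336),(507,378),.013),'m3':((326,400),(592,414),.013),'m4':((386,473),(679,451),.013),
'spice':((100,72),(188,204),.106),'purple':((111,120),(259,262),.106),'mill':((383,92),(470,119),.136),'mustard':((512,281),(680,249),.084),'salt':((54,42),(61,164),.058),
'mugrim':((228,0),(212,46),.094)}
a=cam('scene');b=cam('top')
for k,(s,t,z) in P.items():
    s=(160+s[0]/3,130+s[1]/3);t=(100+t[0]/2.8,105+t[1]/2.8)
    o1,d1=ray(a,*s);o2,d2=ray(b,*t)
    x=np.linalg.lstsq(np.c_[d1,-d2],o2-o1,rcond=None)[0]
    print(k,onplane(a,*s,z)[:2].round(4),onplane(b,*t,z)[:2].round(4),'tri',((o1+d1*x[0]+o2+d2*x[1])/2).round(4),'gap',np.linalg.norm(o1+d1*x[0]-o2-d2*x[1]).round(4))
E
python3 m.py
```

```text
m1 [ 0.4566 -0.0363] [ 0.4526 -0.042 ] tri [ 0.4521 -0.0431  0.0184] gap 0.0034
m2 [ 0.4605 -0.1286] [ 0.4558 -0.1313] tri [ 0.4571 -0.1316  0.0152] gap 0.0042
m3 [ 0.4656 -0.2186] [ 0.4592 -0.2211] tri [ 0.4614 -0.2214  0.0152] gap 0.0057
m4 [ 0.4689 -0.3087] [ 0.4626 -0.3106] tri [ 0.4649 -0.3107  0.0147] gap 0.0057
spice [0.4386 0.2075] [0.4399 0.2129] tri [0.4413 0.2147 0.1019] gap 0.0009
purple [0.4167 0.1182] [0.4159 0.1177] tri [0.4162 0.1176 0.1062] gap 0.0007
mill [6.412e-01 2.000e-04] [0.6383 0.0039] tri [0.6426 0.005  0.132 ] gap 0.003
mustard [ 0.6292 -0.2316] [ 0.6273 -0.2326] tri [ 0.6276 -0.2328  0.0849] gap 0.0015
salt [0.4415 0.3738] [0.4425 0.3782] tri [0.4436 0.3801 0.0546] gap 0.0008
mugrim [0.625  0.3101] [0.624  0.3011] tri [0.6195 0.2973 0.1012] gap 0.0003
```

Emit:
play_rows(
  targets=[-33.3, -12.5, 0, 55, -33.3, -12.5, 0, 55, -33.3, -12.5, 0, 55, -33.3, -12.5, 0, 55, -33.3, -12.5, 0, 55, -33.3, -12.5, 0, 55, -33.3, -12.5, 0, 55, -33.3, -12.5, 0, 55],
  grip=7,
  grip_force=12,
)

```text
t: 0.87
tool_pos: [0.4246, 0.3875, 0.2186]
orientation: [-1.8, -2.575, -0.0]
force: [-0.2, 0.5, 0.4]
opening: 0.0699
gripper_force: 0.0
```

```bash
cat >> h.py <<'E'
from scipy.spatial.transform import Rotation as Ro
def go(x,y,z,ang=0.):
    s=read_state();R=Ro.from_rotvec(s['orientation']).as_matrix()
    d=R.T@(np.array([x,y,z])-s['tool_pos'])*100
    a=np.degrees(np.arctan2(R[1,1],R[0,1]));print('t',s['t'],'pos',s['tool_pos'].round(4),'yang',a.round(2),'shift',d.round(2),'roll',round(((a-ang+90)%180)-90,1))
E
python3 -c "
from h import *
go(.442,.376,.2)
b=cam('top')
for n,p in dict(bottle=(360,147),glass=(329,130),boxL=(382,166),boxR=(430,170),vial=(294,137)).items(): print(n,onplane(b,*p,.01).round(3))"
```

```text
t 0.8667 pos [0.4246 0.3875 0.2186] yang 20.08 shift [-1.68  1.24  1.86] roll 20.1
bottle [ 0.851 -0.211  0.01 ]
glass [ 0.868 -0.101  0.01 ]
boxL [ 0.816 -0.295  0.01 ]
boxR [ 0.869 -0.428  0.01 ]
vial [ 0.792 -0.015  0.01 ]
```

Emit:
play_rows(
  targets=[-1.7, 1.2, 4, 20, -1.7, 1.2, 8, 20, -1.7, 1.2, 8, 20, -1.7, 1.2, 8, 20, -1.7, 1.2, 8, 20],
)

```text
t: 1.33
tool_pos: [0.4403, 0.3773, 0.1386]
orientation: [-2.208, -2.234, 0.001]
force: [0.3, 0.2, 0.9]
opening: 0.0697
gripper_force: 0.0
```

```bash
python3 - <<'E'
from h import *
go(.442,.376,.02)
S=cam('scene')['image'][:,:,::-1];T=cam('top')['image'][:,:,::-1]
a=cv2.resize(S[90:210,120:260],None,fx=2.8,fy=2.8,interpolation=cv2.INTER_CUBIC)
b=cv2.resize(T[110:230,70:210],None,fx=2.8,fy=2.8,interpolation=cv2.INTER_CUBIC)
cv2.imwrite('pics/c1.png',np.hstack([a,b]))
E
```

```text
t 1.3333 pos [0.4403 0.3773 0.1386] yang 0.66 shift [-0.13  0.18 11.86] roll 0.7
```

View pics/c1.png

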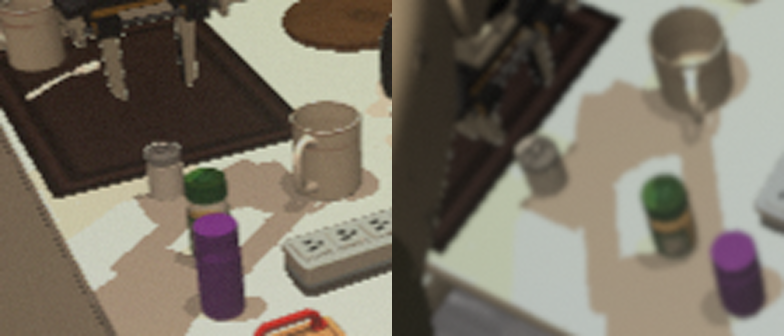

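The left crop (scene) has fingertips at (118,95) and (190,82) over the salt shaker at (163,155). The right crop (top) has the tips at (490,135) and (530,85). I'll check the calibration by projecting the known TCP.

```bash
python3 - <<'E'
from h import *
a=cam('scene');b=cam('top');p=read_state()['tool_pos']
print(proj(a,p),(120+154/2.8,90+89/2.8));print(proj(b,p),(70+(510-392)/2.8,110+112/2.8))
for q in ([.442,.376,.058],[.442,.376,0]): print(np.array(proj(a,q)),np.array(proj(b,q)), (np.array(proj(a,q))-[120,90])*2.8,(np.array(proj(b,q))-[70,110])*2.8+[392,0])
E
```

```text
(np.float64(174.64612077639137), np.float64(120.76806515076154)) (175.0, 121.78571428571429)
(np.float64(114.6534549036761), np.float64(147.43993571378053)) (112.14285714285714, 150.0)
[177.93598012 143.68295493] [122.32612925 163.99521122] [162.22074434 150.31227381] [538.51316191 151.18659141]
[179.81937306 158.7492802 ] [126.70386667 174.56597237] [167.49424457 192.49798456] [550.77082667 180.78472265]
```

Emit:
play_rows(
  targets=[0, 0.2, 4, 0.7, 0, 0.2, 8, 0.7, 0, 0.2, 10.5, 0.7, 0, 0.2, 12, 0.7, 0, 0.2, 12, 0.7],
)

```text
t: 1.95
tool_pos: [0.4401, 0.376, 0.0152]
orientation: [-2.223, -2.218, 0.009]
force: [-0.2, 0.2, -0.1]
opening: 0.0702
gripper_force: 0.0
```

Emit:
play_rows(
  targets=[0, 0, 0, 0, 0, 0, 0, 0, 0, 0, 0, 0, 0, 0, 0, 0, 0, 0, 0, 0, 0, 0, 0, 0],
  grip=3,
)

```text
t: 2.45
tool_pos: [0.4436, 0.3782, 0.0204]
orientation: [2.226, 2.217, 0.005]
force: [-1.8, -0.4, 6.6]
opening: 0.0441
gripper_force: 12.0
```

Emit:
play_rows(
  targets=[0, 0, -4, 0, 0, 0, -8, 0, 0, 0, -12, 0, 0, 0, -16, 0, -4, 0, -18, 0, -8, 0, -18, 0, -12, 0, -18, 0, -16, 0, -18, 0],
)

```text
t: 3.12
tool_pos: [0.4417, 0.216, 0.1996]
orientation: [2.224, 2.217, 0.003]
force: [1.3, 0.8, -0.8]
opening: 0.0439
gripper_force: 12.0
```

```bash
python3 - <<'E'
from h import *
go(.464,-.31,.12)
E
```

```text
t 3.1167 pos [0.4417 0.216  0.1996] yang -0.18 shift [-52.6    2.37   7.94] roll -0.2
```

Emit:
play_rows(
  targets=[-4, 0, 0, 0, -8, 0, 0, 0, -12, 1, 0, 0, -16, 1, 0, 0, -20, 1, 0, 0, -24, 1, 0, 0, -28, 2, 0, 0, -32, 2, 0, 0],
)

```text
t: 3.78
tool_pos: [0.4609, -0.1049, 0.1992]
orientation: [2.225, 2.216, 0.002]
force: [0.4, 0.6, -1.2]
opening: 0.0437
gripper_force: 12.0
```

Emit:
play_rows(
  targets=[-4, 0.4, 0, 0, -8, 0.4, 2, 0, -12, 0.4, 4, 0, -16, 0.4, 6, 0, -20, 0.4, 8, 0, -20.6, 0.4, 10, 0, -20.6, 0.4, 12, 0, -20.6, 0.4, 12, 0],
)

```text
t: 4.45
tool_pos: [0.4603, -0.3079, 0.0737]
orientation: [-2.223, -2.209, 0.001]
force: [-0.4, 1.4, -1.2]
opening: 0.0436
gripper_force: 12.0
```

```bash
cat > look.py <<'E'
import sys
from h import *
go(*map(float,sys.argv[2:6]))
u,v,w,x=map(int,sys.argv[6:10])
S=cam('scene');T=cam('top');p=read_state()['tool_pos'];print('tcp px',np.round(proj(S,p),1),np.round(proj(T,p),1))
f=2.6
A=S['image'][:,:,::-1];B=T['image'][:,:,::-1]
cv2.imwrite('pics/'+sys.argv[1],np.hstack([cv2.resize(I[b:b+130,a:a+150],None,fx=f,fy=f,interpolation=cv2.INTER_CUBIC) for I,a,b in((A,u,v),(B,w,x))]))
E
python3 look.py p1.png .464 -.31 .033 0 210 190 240 190
```

```text
t 4.45 pos [ 0.4603 -0.3079  0.0737] yang -0.37 shift [-0.23  0.39  4.06] roll -0.4
tcp px [287.  267.6] [345.7 256.2]
```

View pics/p1.png

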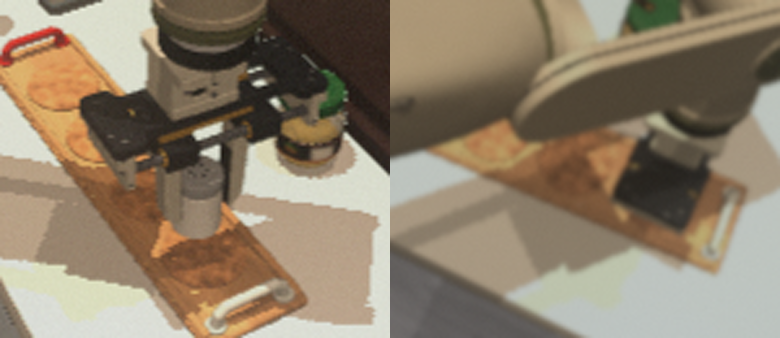

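Scene crop: the salt is held upright at (200,195), above mark 4 at about (200,263). Lowering it.

Emit:
play_rows(
  targets=[-0.2, 0.4, 1.5, 0, -0.2, 0.4, 2.5, 0, -0.2, 0.4, 3.2, 0, -0.2, 0.4, 3.6, 0, -0.2, 0.4, 3.8, 0, -0.2, 0.4, 3.8, 0, -0.2, 0.4, 3.8, 0],
)

```text
t: 5.13
tool_pos: [0.4678, -0.3108, 0.0411]
orientation: [2.226, 2.217, 0.0]
force: [0.2, -0.3, -0.7]
opening: 0.0436
gripper_force: 12.0
```

Emit:
play_rows(
  targets=[0, -0.3, 0.3, 0, 0, -0.3, 0.6, 0, 0, -0.3, 0.7, 0, 0, -0.3, 0.7, 0],
)

```text
t: 5.47
tool_pos: [0.4645, -0.3108, 0.0337]
orientation: [-2.226, -2.216, -0.0]
force: [-1.0, -0.9, 0.3]
opening: 0.0438
gripper_force: 12.0
```

Emit:
play_rows(
  targets=[0, 0, 0.1, 0, 0, 0, 0.1, 0, 0, 0, 0.1, 0, 0, 0, 0.1, 0],
  grip=7,
)

```text
t: 5.8
tool_pos: [0.4646, -0.3108, 0.0326]
orientation: [2.226, 2.217, -0.0]
force: [0.2, 0.7, -0.2]
opening: 0.0656
gripper_force: 0.0
```

Emit:
play_rows(
  targets=[0, 0, -2, 0, 0, 0, -6, 0, 0, 0, -10, 0, 0, 0, -14, 0, 3, 0, -17, 0, 7, 0, -17, 0, 11, 0, -17, 0, 15, 0, -17, 0],
)

```text
t: 6.47
tool_pos: [0.4654, -0.1598, 0.2038]
orientation: [2.226, 2.214, 0.001]
force: [0.8, 0.2, -1.2]
opening: 0.0701
gripper_force: 0.0
```

```bash
python3 look.py p2.png .440 .211 .2 0 210 190 240 190
```

```text
t 6.4667 pos [ 0.4654 -0.1598  0.2038] yang -0.31 shift [37.06 -2.74  0.34] roll -0.3
tcp px [256.  185.4] [296.1 208.5]
```

View pics/p2.png

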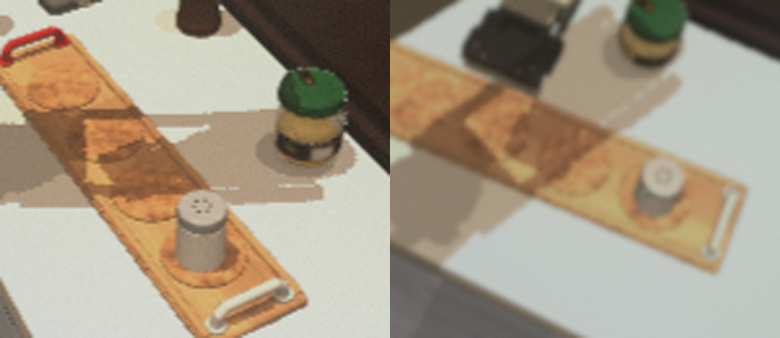

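The salt is upright and about centred on mark 4 (scene crop (201,245), top crop (655,203)). The mustard jar is next.

Emit:
play_rows(
  targets=[-2, 4, 0, 0, -4, 8, 0, 0, -6, 12, 2, 0, -7.2, 15, 4, 0, -7.2, 16.3, 6, 0, -7.2, 16.3, 6, 0, -7.2, 16.3, 6, 0],
  grip=9.3,
)

```text
t: 7.15
tool_pos: [0.6265, -0.2334, 0.1387]
orientation: [-2.222, -2.212, 0.004]
force: [-0.1, 1.2, -0.8]
opening: 0.0929
gripper_force: 0.0
```

```bash
python3 look.py p3.png .628 -.232 .025 0 260 160 270 120
```

```text
t 7.15 pos [ 0.6265 -0.2334  0.1387] yang -0.25 shift [ 0.11  0.22 11.37] roll -0.2
tcp px [332.7 204.7] [346.9 182.8]
```

View pics/p3.png

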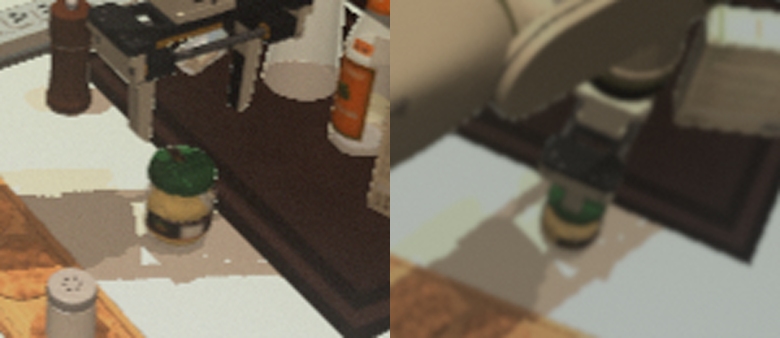

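```bash
python3 - <<'E'
from h import *
b=cam('top');a=cam('scene')
for p in((246,152),(364,187),(408,211)): print('top0',onplane(b,*p,.0).round(3))
for p in((345,235),(393,290)): print('sc0',onplane(a,*p,.0).round(3))
E
```

```text
top0 [0.679 0.095 0.   ]
top0 [ 0.729 -0.273  0.   ]
top0 [ 0.712 -0.414  0.   ]
sc0 [ 0.701 -0.205 -0.   ]
sc0 [ 0.683 -0.414  0.   ]
```

Scene crop: the fingers straddle the mustard lid at (182,170). The mat edge is at x≈0.70, so the far finger clears it.

Emit:
play_rows(
  targets=[0, 0, 3, 0, 0, 0, 6, 0, 0, 0, 8, 0, 0, 0, 9.5, 0, 0, 0, 10, 0, 0, 0, 10, 0],
  grip=8.8,
)

```text
t: 7.85
tool_pos: [0.6274, -0.2333, 0.0426]
orientation: [-2.226, -2.216, 0.0]
force: [-0.2, 0.7, -0.7]
opening: 0.0876
gripper_force: 0.0
```

Emit:
play_rows(
  targets=[0, 0, 0, 0, 0, 0, 0, 0, 0, 0, 0, 0, 0, 0, 0, 0, 0, 0, 0, 0, 0, 0, 0, 0],
  grip=5.5,
  grip_force=20,
)

```text
t: 8.35
tool_pos: [0.6285, -0.2339, 0.0441]
orientation: [2.225, 2.216, 0.0]
force: [-1.7, -0.4, 5.6]
opening: 0.064
gripper_force: 19.9
```

Opening 64 mm means I'm on the shoulder, so I'll regrip lower.

Emit:
play_rows(
  targets=[0, 0, 0, 0, 0, 0, 0, 0, 0, 0, 0, 0, 0, 0, 0.8, 0, 0, 0, 1.5, 0, 0, 0, 1.5, 0, 0, 0, 1.5, 0],
  grip=8.8,
)

```text
t: 8.93
tool_pos: [0.6268, -0.233, 0.026]
orientation: [-2.224, -2.215, 0.001]
force: [0.7, -0.0, 0.1]
opening: 0.0877
gripper_force: 0.0
```

Emit:
play_rows(
  targets=[0, 0, 0, 0, 0, 0, 0, 0, 0, 0, 0, 0, 0, 0, 0, 0, 0, 0, 0, 0, 0, 0, 0, 0],
  grip=5.5,
)

```text
t: 9.43
tool_pos: [0.6282, -0.2336, 0.028]
orientation: [2.226, 2.216, 0.001]
force: [1.1, 0.0, 1.2]
opening: 0.0646
gripper_force: 19.8
```

Emit:
play_rows(
  targets=[0, 0, -3, 0, 0, 0, -7, 0, 0, 0, -9, 0, 0, -3, -9, 0, 0, -7, -9, 0, 0, -10, -9, 0, 0, -10, -9, 0],
)

```text
t: 10.02
tool_pos: [0.5211, -0.2317, 0.1146]
orientation: [-2.222, -2.21, 0.005]
force: [-0.7, -0.2, -4.6]
opening: 0.0641
gripper_force: 19.8
```

```bash
python3 look.py p4.png .461 -.221 .041 0 240 170 260 150
```

```text
t 10.0167 pos [ 0.5211 -0.2317  0.1146] yang -0.3 shift [ 1.01 -5.96  7.41] roll -0.3
tcp px [295.  225.9] [330.2 217.7]
```

View pics/p4.png

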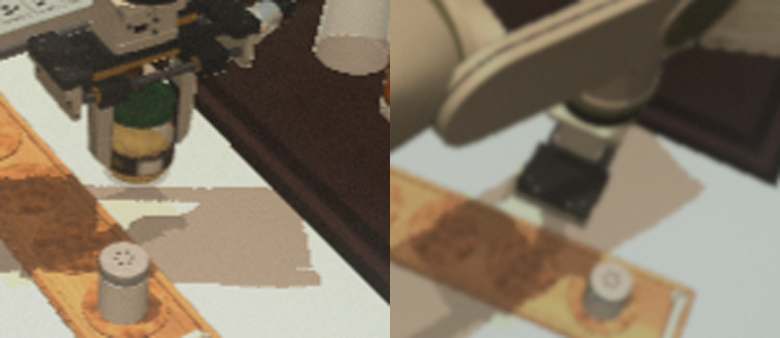

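The mustard jar hangs upright in the gripper (scene crop (145,135)). I'll bring it to mark 3.

Emit:
play_rows(
  targets=[0.5, -3, 1, 0, 1.0, -6, 2, 0, 1.0, -6, 4, 0, 1.0, -6, 5, 0, 1.0, -6, 5.5, 0, 1.0, -6, 6, 0, 1, -6, 6, 0],
)

```text
t: 10.7
tool_pos: [0.4688, -0.2229, 0.0573]
orientation: [-2.226, -2.217, -0.0]
force: [0.0, 0.1, -3.9]
opening: 0.0644
gripper_force: 19.8
```

```bash
python3 look.py p5.png .461 -.221 .041 0 210 170 260 150
```

```text
t 10.7 pos [ 0.4688 -0.2229  0.0573] yang -0.22 shift [ 0.19 -0.78  1.63] roll -0.2
tcp px [271. 250.] [315.4 243.4]
```

Emit:
play_rows(
  targets=[0.2, -0.7, 0.5, 0, 0.2, -0.7, 1, 0, 0.2, -0.7, 1.3, 0, 0.2, -0.7, 1.5, 0, 0.2, -0.7, 1.5, 0, 0.2, -0.7, 1.5, 0],
)

```text
t: 11.3
tool_pos: [0.4609, -0.2207, 0.0426]
orientation: [-2.226, -2.217, 0.0]
force: [0.1, -1.0, -2.9]
opening: 0.0645
gripper_force: 19.8
```

Emit:
play_rows(
  targets=[0, 0, 0.1, 0, 0, 0, 0.2, 0, 0, 0, 0.2, 0],
)

```text
t: 11.55
tool_pos: [0.4613, -0.221, 0.041]
orientation: [2.226, 2.216, 0.0]
force: [0.5, -0.2, -2.2]
opening: 0.0642
gripper_force: 19.9
```

Emit:
play_rows(
  targets=[0, 0, 0, 0, 0, 0, 0, 0, 0, 0, 0, 0, 0, 0, 0, 0, 0, 0, 0, 0],
  grip=9.0,
)

```text
t: 11.97
tool_pos: [0.4611, -0.2208, 0.0408]
orientation: [2.226, 2.217, 0.0]
force: [1.0, 0.0, 0.1]
opening: 0.0892
gripper_force: 0.0
```

Emit:
play_rows(
  targets=[0, 0, -2, 0, 0, 0, -6, 0, 0, 0, -10, 0, 0, 0, -14, 0, 4, 0, -16, 0, 8, 0, -16, 0, 12, 0, -16, 0, 16, 0, -16, 0],
)

```text
t: 12.63
tool_pos: [0.4617, -0.0594, 0.2016]
orientation: [2.226, 2.214, 0.002]
force: [-0.1, 0.2, 0.4]
opening: 0.0902
gripper_force: 0.0
```

```bash
python3 look.py p6.png .640 .003 .15 0 200 190 230 180
```

```text
t 12.6333 pos [ 0.4617 -0.0594  0.2016] yang -0.31 shift [ 6.34 17.78  5.2 ] roll -0.3
tcp px [236.2 166.1] [258.5 193.6]
```

View pics/p6.png

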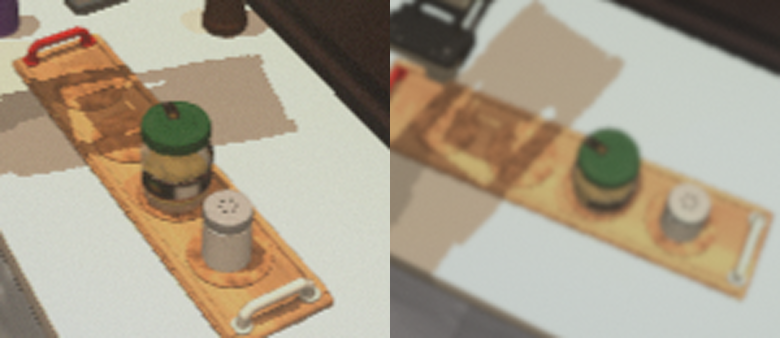

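Mustard and salt stand on marks 3 and 4 (scene crop (177,160), (227,230)). The spice jar is next.

Emit:
play_rows(
  targets=[4, 0, 0, 0, 8, -0.5, 0, 0, 12, -1, 0, 0, 16, -1.5, 0, 0, 20, -2, 0, 0, 24, -2, 0, 0, 27, -2, 0, 0, 27, -2, 0, 0],
  grip=7,
)

```text
t: 13.4
tool_pos: [0.4424, 0.2135, 0.2007]
orientation: [-2.221, -2.22, -0.002]
force: [0.7, 0.3, -0.8]
opening: 0.0703
gripper_force: 0.0
```

```bash
python3 look.py p7.png .440 .211 .056 0 130 80 110 110
```

```text
t 13.4 pos [0.4424 0.2135 0.2007] yang -0.02 shift [-0.28 -0.24 14.46] roll -0.0
tcp px [191.4 124.7] [163.3 158.3]
```

View pics/p7.png

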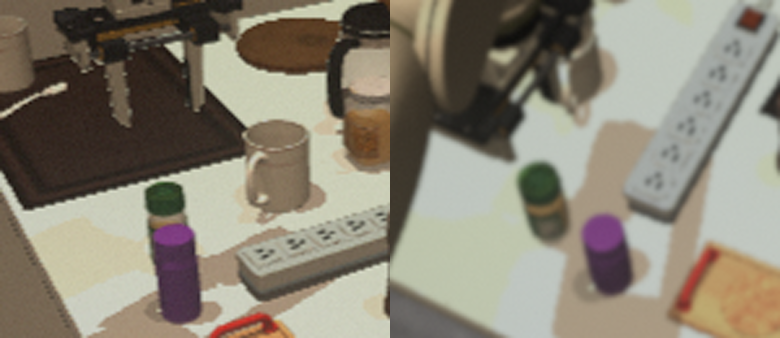

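Scene crop: fingertips are above the green-lidded jar at (165,195). The purple one at (175,240) is clear and so is the mug.

Emit:
play_rows(
  targets=[-0.2, -0.2, 4, 0, -0.2, -0.2, 8, 0, -0.2, -0.2, 11, 0, -0.2, -0.2, 13, 0, -0.2, -0.2, 14.2, 0, -0.2, -0.2, 14.2, 0],
)

```text
t: 14.0
tool_pos: [0.439, 0.2052, 0.0558]
orientation: [-2.227, -2.214, 0.008]
force: [-0.4, 0.1, -0.9]
opening: 0.0699
gripper_force: 0.0
```

Emit:
play_rows(
  targets=[0, 0, 0, 0, 0, 0, 0, 0, 0, 0, 0, 0, 0, 0, 0, 0, 0, 0, 0, 0, 0, 0, 0, 0],
  grip=3.5,
  grip_force=15,
)

```text
t: 14.5
tool_pos: [0.4415, 0.2077, 0.0598]
orientation: [2.225, 2.217, 0.002]
force: [-1.3, -0.5, 6.2]
opening: 0.0445
gripper_force: 14.6
```

Emit:
play_rows(
  targets=[0, 0, -3, 0, 0, 0, -7, 0, 0, 0, -11, 0, 0, 0, -14, 0, 0, 0, -15, 0, 0, 0, -15, 0],
)

```text
t: 15.0
tool_pos: [0.4428, 0.2081, 0.2124]
orientation: [2.224, 2.215, 0.01]
force: [0.7, 0.0, -0.9]
opening: 0.0448
gripper_force: 14.6
```

```bash
python3 look.py p8.png .457 -.131 .15 0 130 80 110 110
```

```text
t 15.0 pos [0.4428 0.2081 0.2124] yang -0.23 shift [-33.92   1.52   6.17] roll -0.2
tcp px [190.7 123. ] [163.2 157.8]
```

View pics/p8.png

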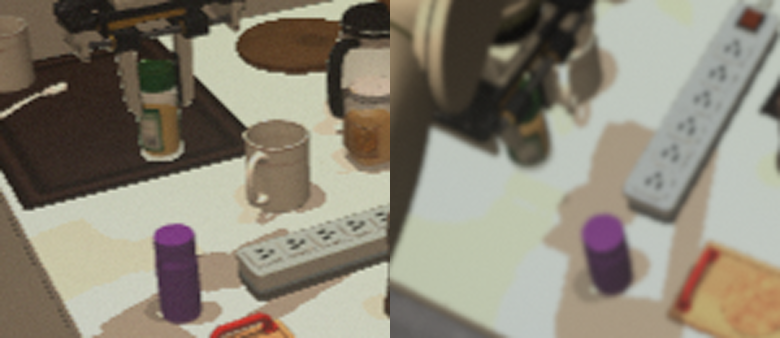

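The jar is held upright (scene crop (160,110)) with mug and purple jar untouched. Moving to mark 2.

Emit:
play_rows(
  targets=[-4, 0, 0, 0, -8, 0, 0, 0, -12, 0.5, 0, 0, -16, 1, 0, 0, -20, 1.4, 0, 0, -24, 1.4, 0, 0, -28, 1.4, 0, 0, -32, 1.4, 0, 0],
)

```text
t: 15.77
tool_pos: [0.4515, -0.1141, 0.2054]
orientation: [-2.223, -2.214, 0.003]
force: [1.9, 0.1, -1.9]
opening: 0.0447
gripper_force: 14.6
```

Emit:
play_rows(
  targets=[-1.9, 0, 1, 0, -1.9, 0, 4, 0, -1.9, 0, 7, 0, -1.9, 0, 10, 0, -1.9, 0, 11.5, 0, -1.9, 0, 11.5, 0, -1.9, 0, 11.5, 0],
)

```text
t: 16.35
tool_pos: [0.4509, -0.1307, 0.0907]
orientation: [-2.222, -2.213, 0.004]
force: [-1.0, 0.8, -0.1]
opening: 0.0447
gripper_force: 14.6
```

```bash
python3 look.py p9.png .457 -.131 .072 0 170 170 200 150
```

```text
t 16.35 pos [ 0.4509 -0.1307  0.0907] yang -0.24 shift [-0.03  0.62  1.87] roll -0.2
tcp px [247.7 218.6] [282.4 228. ]
```

View pics/p9.png

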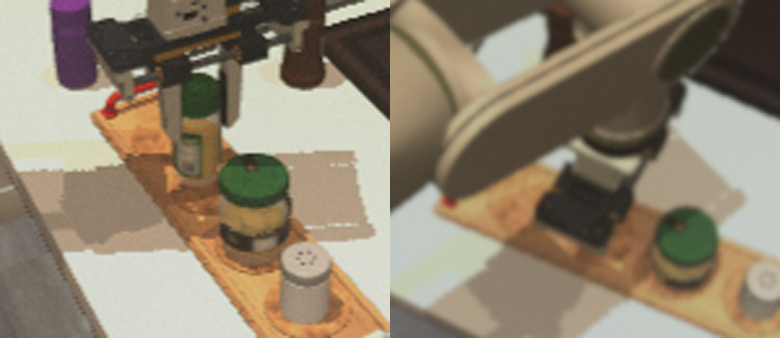

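The spice jar is above mark 2 (scene crop (200,130)), clear of the mustard at (253,210). Lowering.

Emit:
play_rows(
  targets=[0, 0.3, 0.5, 0, 0, 0.3, 0.9, 0, 0, 0.3, 1, 0, 0, 0.3, 1, 0, 0, 0.3, 1, 0],
)

```text
t: 16.87
tool_pos: [0.4564, -0.1317, 0.0838]
orientation: [2.226, 2.217, 0.0]
force: [-0.5, 0.4, 0.4]
opening: 0.0443
gripper_force: 14.6
```

Emit:
play_rows(
  targets=[0, 0, 0.4, 0, 0, 0, 0.8, 0, 0, 0, 1.0, 0, 0, 0, 1.0, 0, 0, 0, 1.0, 0],
)

```text
t: 17.28
tool_pos: [0.4561, -0.1317, 0.0734]
orientation: [-2.226, -2.216, 0.0]
force: [-0.7, -1.0, -0.7]
opening: 0.0445
gripper_force: 14.6
```

Emit:
play_rows(
  targets=[0, 0, 0.1, 0, 0, 0, 0.2, 0, 0, 0, 0.2, 0, 0, 0, 0.2, 0],
)

```text
t: 17.62
tool_pos: [0.4567, -0.1321, 0.0728]
orientation: [2.225, 2.216, -0.0]
force: [-3.6, -0.3, 7.7]
opening: 0.0447
gripper_force: 14.5
```

Contact. Releasing and heading for the mill.

Emit:
play_rows(
  targets=[0, 0, -0.1, 0, 0, 0, -0.1, 0, 0, 0, -0.1, 0, 0, 0, -0.1, 0, 0, 0, -0.1, 0],
  grip=7,
)

```text
t: 18.03
tool_pos: [0.4562, -0.1317, 0.0725]
orientation: [-2.226, -2.217, 0.0]
force: [-0.3, 0.7, -0.4]
opening: 0.0692
gripper_force: 0.0
```

Emit:
play_rows(
  targets=[0, 0, -2, 0, 0, 0, -6, 0, 0, 0, -10, 0, 0, 0, -13, 0, 3, 3, -14, 0, 6, 6, -14, 0, 9, 9, -14, 0, 12, 12, -14, 0],
)

```text
t: 18.7
tool_pos: [0.5753, -0.0139, 0.2132]
orientation: [2.226, 2.215, 0.001]
force: [-0.3, -0.6, 0.1]
opening: 0.0699
gripper_force: 0.0
```

```bash
python3 look.py p10.png .640 .003 .15 0 200 140 200 130
```

```text
t 18.7 pos [ 0.5753 -0.0139  0.2132] yang -0.29 shift [1.72 6.45 6.33] roll -0.3
tcp px [268.9 143.9] [263.1 150.5]
```

View pics/p10.png

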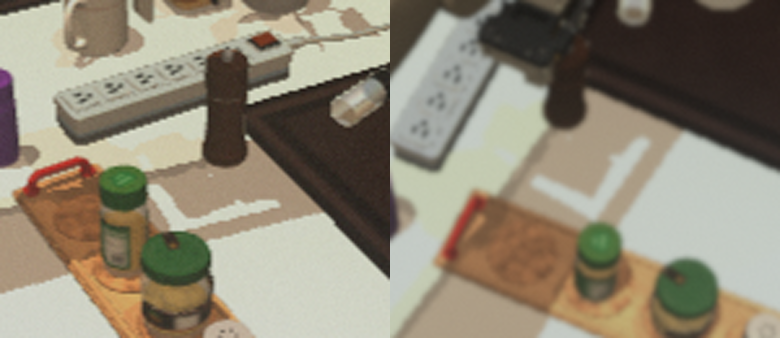

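The spice jar stands on mark 2 (scene crop (123,220), top (598,262)). The mill is at scene (227,105). Moving over it, then down.

Emit:
play_rows(
  targets=[1.6, 3, 0, 0, 1.6, 6, 0, 0, 1.6, 6.4, 0, 0, 1.6, 6.4, 0, 0, 1.6, 6.4, 1, 0, 1.6, 6.4, 2, 0, 1.6, 6.4, 3, 0],
  grip=7.5,
)

```text
t: 19.38
tool_pos: [0.637, 0.0001, 0.1819]
orientation: [2.227, 2.216, -0.0]
force: [-0.8, 0.4, 0.0]
opening: 0.0752
gripper_force: 0.0
```

```bash
python3 look.py p11.png .640 .002 .086 0 210 110 200 90
```

```text
t 19.3833 pos [6.370e-01 1.000e-04 1.819e-01] yang -0.27 shift [0.19 0.3  9.59] roll -0.3
tcp px [286.3 147.3] [269.1 139.3]
```

View pics/p11.png

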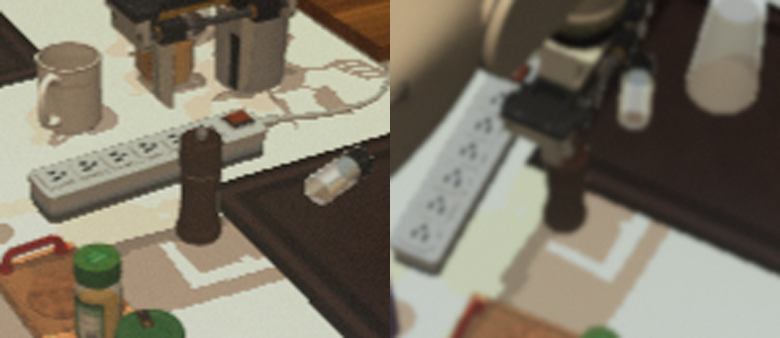

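Scene crop: the steel ball is at (202,132) below the fingers, consistent with the earlier fix. Descending.

Emit:
play_rows(
  targets=[0.2, 0.3, 2, 0, 0.2, 0.3, 5, 0, 0.2, 0.3, 7.5, 0, 0.2, 0.3, 9, 0, 0.2, 0.3, 9.3, 0, 0.2, 0.3, 9.3, 0],
)

```text
t: 19.98
tool_pos: [0.6395, 0.0025, 0.0884]
orientation: [-2.225, -2.215, 0.003]
force: [-0.2, 0.1, 0.9]
opening: 0.075
gripper_force: 0.0
```

Emit:
play_rows(
  targets=[0, 0, 0, 0, 0, 0, 0, 0, 0, 0, 0, 0, 0, 0, 0, 0, 0, 0, 0, 0, 0, 0, 0, 0, 0, 0, 0, 0],
  grip=3.5,
  grip_force=20,
)

```text
t: 20.57
tool_pos: [0.6418, 0.0025, 0.0908]
orientation: [2.225, 2.216, 0.002]
force: [-0.5, -0.7, 6.2]
opening: 0.0478
gripper_force: 20.0
```

Emit:
play_rows(
  targets=[0, 0, -3, 0, 0, 0, -6, 0, 0, 0, -9, 0, 0, 0, -10, 0, 0, 0, -10, 0, 0, 0, -10, 0],
)

```text
t: 21.07
tool_pos: [0.6408, 0.0026, 0.1886]
orientation: [-2.226, -2.217, 0.001]
force: [0.3, -0.1, -3.8]
opening: 0.0482
gripper_force: 20.0
```

```bash
python3 look.py p12.png .453 -.041 .18 0 210 90 200 90
```

```text
t 21.0667 pos [0.6408 0.0026 0.1886] yang -0.24 shift [ -4.44 -18.76   0.87] roll -0.2
tcp px [287.2 144.4] [269.  136.5]
```

View pics/p12.png

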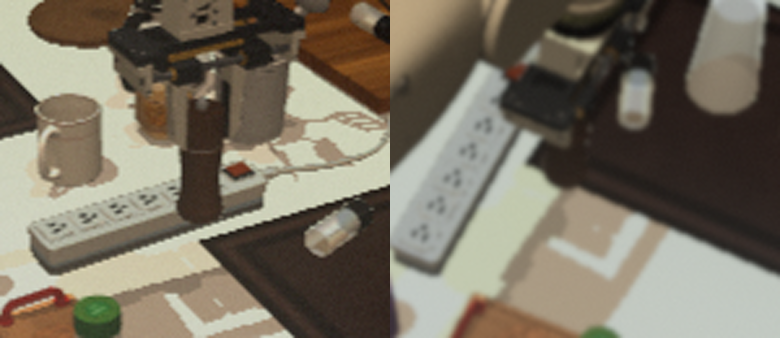

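The mill is gripped on its head (48 mm opening) and hangs upright at scene crop (202,160). Taking it to mark 1.

Emit:
play_rows(
  targets=[-1, -4, 0, 0, -2, -8, 0, 0, -3, -12, 0, 0, -4, -16, 0, 0, -4.4, -18.5, 0, 0, -4.4, -18.7, 2, 0, -4.4, -18.7, 4, 0, -4.4, -18.7, 5, 0],
)

```text
t: 21.83
tool_pos: [0.451, -0.0403, 0.1355]
orientation: [-2.224, -2.213, 0.005]
force: [-1.2, 0.1, -3.7]
opening: 0.0478
gripper_force: 20.0
```

Emit:
play_rows(
  targets=[0, 0, 0.5, 0, 0, 0, 1, 0, 0, 0, 1, 0, 0, 0, 1, 0],
)

```text
t: 22.17
tool_pos: [0.4541, -0.0406, 0.1298]
orientation: [-2.226, -2.217, 0.0]
force: [-0.3, -0.0, -2.8]
opening: 0.0478
gripper_force: 20.0
```

```bash
python3 look.py p13.png .453 -.041 .104 0 170 140 180 150
```

```text
t 22.1667 pos [ 0.4541 -0.0406  0.1298] yang -0.23 shift [-0.04 -0.11  2.58] roll -0.2
tcp px [232.2 187.6] [251.7 206.9]
```

View pics/p13.png

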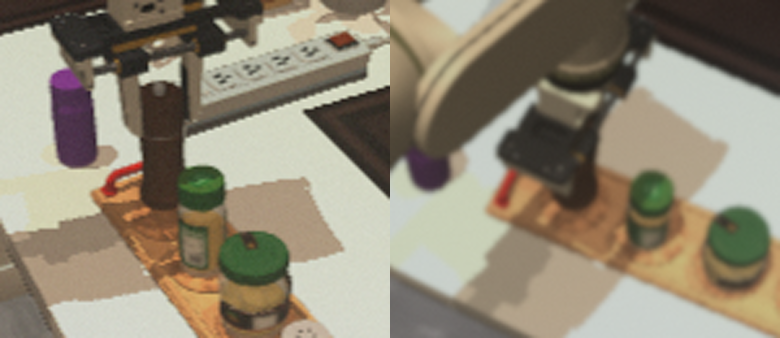

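The mill hangs above mark 1, clear of the red handle and the spice jar. Lowering.

Emit:
play_rows(
  targets=[0, 0, 0.8, 0, 0, 0, 1.6, 0, 0, 0, 2.1, 0, 0, 0, 2.4, 0, 0, 0, 2.4, 0, 0, 0, 2.4, 0],
)

```text
t: 22.77
tool_pos: [0.4535, -0.0406, 0.1053]
orientation: [-2.226, -2.216, 0.001]
force: [1.0, -0.1, -3.2]
opening: 0.0481
gripper_force: 20.0
```

Emit:
play_rows(
  targets=[0, 0, 0.1, 0, 0, 0, 0.2, 0, 0, 0, 0.2, 0, 0, 0, 0.2, 0],
)

```text
t: 23.1
tool_pos: [0.4539, -0.0407, 0.1038]
orientation: [2.226, 2.216, 0.0]
force: [-0.1, -0.5, -1.8]
opening: 0.0477
gripper_force: 20.0
```

Emit:
play_rows(
  targets=[0, 0, 0.1, 0, 0, 0, 0.1, 0, 0, 0, 0.1, 0],
)

```text
t: 23.35
tool_pos: [0.4543, -0.0408, 0.1036]
orientation: [2.225, 2.216, 0.001]
force: [-0.6, -0.2, 6.4]
opening: 0.0476
gripper_force: 20.0
```

Emit:
play_rows(
  targets=[0, 0, 0, 0, 0, 0, 0, 0, 0, 0, 0, 0, 0, 0, 0, 0, 0, 0, 0, 0],
  grip=7.5,
)

```text
t: 23.77
tool_pos: [0.4537, -0.0407, 0.1025]
orientation: [-2.226, -2.217, 0.0]
force: [0.1, -0.4, -0.3]
opening: 0.0739
gripper_force: 0.0
```

Emit:
play_rows(
  targets=[0, 0, -2, 0, 0, 0, -5, 0, 0, 0, -9, 0, 0, 0, -12, 0, 0, 0, -14, 0, 4, 4, -14, 0, 8, 8, -14, 0, 12, 12, -14, 0],
)

```text
t: 24.43
tool_pos: [0.5441, 0.0481, 0.2438]
orientation: [2.227, 2.213, 0.003]
force: [0.2, -0.5, 0.1]
opening: 0.0753
gripper_force: 0.0
```

Emit:
play_rows(
  targets=[4, 2, 0, 0, 8, 4, 0, 0, 12, 4, 0, 0, 12, 4, 0, 0, 12, 4, 0, 0, 12, 4, 0, 0],
)

```text
t: 24.93
tool_pos: [0.5828, 0.1671, 0.2422]
orientation: [-2.225, -2.218, 0.002]
force: [0.2, -0.6, -0.0]
opening: 0.0749
gripper_force: 0.0
```

```bash
python3 - <<'E'
from h import *
S=cam('scene','sf.png')['image'][:,:,::-1];T=cam('top','tf.png')['image'][:,:,::-1]
a=cv2.resize(S[150:320,180:340],None,fx=2.3,fy=2.3,interpolation=cv2.INTER_CUBIC)
b=cv2.resize(T[130:300,205:390],None,fx=2.3,fy=2.3,interpolation=cv2.INTER_CUBIC)
cv2.imwrite('pics/fin.png',np.hstack([a,b]))
E
```

```text
(no output)
```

View pics/fin.png

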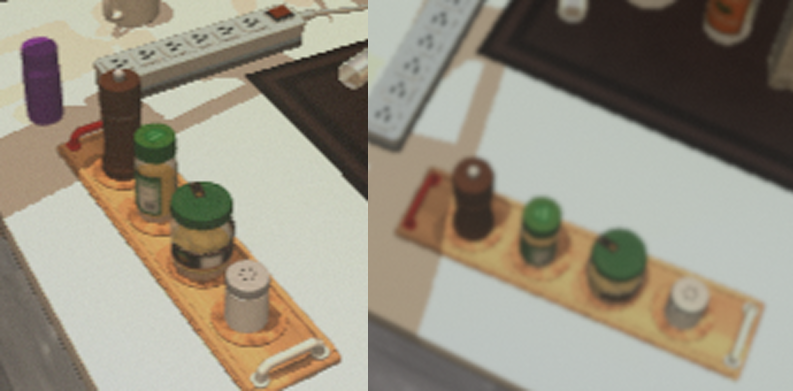

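```bash
python3 - <<'E'
from h import *
a=cam('scene');b=cam('top')
S=[(118,75),(155,137),(201,196),(247,272)];T=[(474,171),(542,212),(618,246),(689,291)];H=[.136,.106,.084,.058]
ma=[(.4566,-.0363),(.4605,-.1286),(.4656,-.2186),(.4689,-.3087)];mb=[(.4526,-.042),(.4558,-.1313),(.4592,-.2211),(.4626,-.3106)]
for i in range(4):
    s=onplane(a,180+S[i][0]/2.3,150+S[i][1]/2.3,H[i]+.013)[:2]; t=onplane(b,205+(T[i][0]-368)/2.3,130+T[i][1]/2.3,H[i]+.013)[:2]
    print(((s-ma[i])*1000).round(1),((t-mb[i])*1000).round(1))
E
```

```text
[-5.4 -8.3] [-1.   1.5]
[-5.6  0.2] [-1.1  6.7]
[-0.3  6.5] [6.7 6.1]
[-2.5  4.7] [1.4 4.8]
```

All four are within about 9 mm of their marks in both views and upright. Handing in.

```bash
python3 -c "
from h import *
print(workorder.close_job())"
```

```text
the job is handed in; nothing more can be done
None
```

The job is handed in, with no verdict returned: pepper mill, spice jar, mustard jar and salt shaker stand upright from the red handle to the white one, each about 10 mm or less from its mark's centre by camera, all released, and the mug was never touched.

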